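Clamp the shipping plug on a rejected wheel housing

TASK

The dented end housing is rejected and must be sealed before it goes to the rejection bay. Slide the band of the loose worm-drive clamp gently over the barb of the yellow-capped stub, without forcing it, until it lies home against the aluminium shoulder with its blue key upright, and turn the key clockwise (seen from above) until the band is snug and square: you feel the screw stiffen, but do not crush the nylon. Let go of it, and leave the gate and the other parts on the board where they are.

Things in the scene. Friction and masses are not known exactly. Their poses are not given: they have to be found in the camera images.
- housing: Rejected aluminium end housing, round, 100 mm across and 37 mm high (central boss 40), dented rim, screwed to the maple board. Origin: centre of its underside, on the board. Its x axis points from the stub into the housing: sliding onto the stub is motion along +x. z up.
- neck (a point): Where the centre of the clamp's ring must finally lie: on the stub's axis, band home against the shoulder. 19.5 mm above the board, 60.5 mm from the housing's centre; axes as the housing's. Here the stub is a yellow nylon neck 23 mm across and 18 mm long, ending at a flat aluminium shoulder 34 mm across, 6.5 mm beyond this point along +x.
- stub_tip (a point): Centre of the stub's free end, 21.5 mm from neck along -x. The nylon shipping plug covers the stub: the tip is 18 mm across and widens as a cone to the barb, 26 mm across, 8.5 mm behind the tip; behind the barb it steps down to the 23 mm neck. The stub is level and fixed.
- clamp: The worm-drive clamp, about 0.12 kg, loose, standing upright on the board on its band and screw housing. Origin: centre of the ring, 16.25 mm above its underside. x: axis of the ring (13 mm wide band); z up, parallel to the screw. Ring opening 28.5 mm high, 27.6 to 31 mm wide at the start. Steel screw housing 13 x 13 x 30 mm centred 22.75 mm from the ring's centre on the -y side; the key stands on it.
- band: The clamp's steel loop, 2 mm thick; the screw draws it along clamp -y, 3.5 mm per rad. It reaches the nylon after 1.3 to 2.4 rad, not to be read from the key's angle, and is snug some 0.3 rad later. The drag twists the clamp clockwise: with clamp x along housing x, pressing it home with about 8 N while turning keeps it square. Origin: ring's centre, shifted by the draw.
- key: Blue thumb key on the screw: a wing 28 mm long (its x), 9 mm thick (its y), 24 mm high, to be pinched across its thickness. Origin: middle of the wing, on the screw's axis, 36 mm above the ring's centre. Start angle differs. Clockwise tightens. The screw is self-locking with a steady drag of 0.15 to 0.2 N m (less when read at rest); 0.08 to 0.1 N m above the drag is snug (30 N in the band), 0.24 above crushes the plug.
- race: Chrome bearing race lying on the board, 46 mm across, 14 mm high. A bystander. Origin: centre of its underside.
- bumper: Red silicone bumper, 36 mm across, 20 mm high. A bystander. Origin: centre of its underside.
- spare_plug: Loose spare yellow nylon plug with a flange, 38 mm across, 24 mm high. A bystander, not the plug on the stub. Origin: centre of its underside.
- gate_end (a point): Free end of the small swinging steel gate of the rejection bay, 44 mm high, standing ajar. To be left alone.

How it is judged:
On the way:
1. the band is over the barb and home against the shoulder (x of clamp in the frame of neck between -0.004 and 0.003 m and distance between clamp and neck below 0.007 m and angle between the x axis of clamp and the x axis of neck, either way round below 0.3 rad), for 0.1 s.
At the end, for the whole second after the job is handed in: The clamp, let go and at rest, is home against the shoulder (within 4 mm along the stub, its ring's centre within 7 mm of neck), square to the stub within 0.17 rad, its key upright within 0.3 rad, and its band presses on the plug with 12 to 55 N (x of clamp in the frame of neck between -0.004 and 0.003 m and distance between clamp and neck below 0.007 m and angle between the x axis of clamp and the x axis of neck, either way round below 0.17 rad and angle between clamp's own z axis and vertical below 0.3 rad and contact force between band and housing between 12 and 55 N and linear speed of clamp below 0.01 m/s); the robot touches nothing.
It fails at once if the plug is crushed: the band presses on it with over 70 N (contact force between band and housing above 70 N).
It fails at once if the clamp is forced over the barb: over 25 N before it is home (contact force between clamp and housing above 25 N and x of clamp in the frame of neck below -0.006 m).
It fails at once if a bystander or the gate is moved by more than 15 mm (distance of any of race, bumper, spare_plug, gate_end from where it was at the start of the episode above 0.015 m).
It also fails if it takes over 64 s, if anything falls off the work surface, if the arm or the gripper's body presses on something with over 40 N, if the wrist force passes 120 N, or if a joint passes its speed limit or range.

ROBOT

A 6-joint arm with a two-finger parallel gripper is mounted at the origin on the work surface. World frame = base frame: x ahead of the robot, y to its left, z up, the work surface at z = 0. Lengths are in m, angles in rad, forces in N, time in s.
With the tool pointing down it reaches from about 0.35 to 0.975 m from the base axis. Payload 4.9 kg.
Tool frame: the origin (TCP) lies on the centre line of the jaws, within the pads' length; the fingertips stand 22 mm ahead of it and the grasp point (between the pads) lies 3 mm ahead of it (manip.tcp_to_tips is the distance from the TCP to the fingertips, in m); z points along the fingers, x is the direction in which the jaws open and shut, and the axes are right-handed (so a half turn about z gives the same grasp; the last joint's range is limited). The gripper opens to 85 mm and grips with 20 to 120 N. Pads are 22 mm wide; open, the fingers measure 114 mm over their backs; the gripper's body (76 mm by 85 mm) begins 54 mm behind the grasp point. The pads swing forward as they close: fully open they stand 13 mm farther back than shut.
Start: joints at [-1.411, 0.053, 1.613, -0, 1.476, -0.119], TCP at [0.172, -0.601, 0.217] pointing down, gripper open.
Joint ranges: [-3.01, 3.01], [-1.01, 2.22], [0.06, 2.58], [-1.02, 4.17], [0.09, 2.62], [-3.14, 3.14]. Speed limits (rad/s): [2.57, 2.57, 3.14, 3.14, 3.14, 3.14].

INTERFACE

Orientations are given as a unit quaternion [w, x, y, z].
In Python, from plant import manip gives the robot as it stands.
- The arm moves only by the shell command python3 -m pendant 'ROWS'. ROWS is a JSON object of lists of equal length, an entry for each row: "linear": the shift along the tool's x, y, z in cm, a list of three; "rotation": the turn, a rotation vector about the tool's x, y, z in degrees, a list of three; "grip": the closure, from 0 (fully open) to 1 (shut). A call has exactly 10 rows; each row is the pose to reach, as a shift and turn from the pose commanded when the call began, along the tool's axes at that moment; what a row does not reach only later rows make up. A row lasts 1/12 s, in which the tool goes at most 41.7 mm and 7.16 degrees, less where a joint would pass 70% of its speed; a pose out of reach is approached as far as the arm can. A call with a gripper value outside its range is refused whole. The fingers move at their own pace and stop on an object; the grip force is fixed at half the most. Time passes only in rows, so rows that repeat a pose let the fingers close, or fill a call up. It gives the time, the measured TCP pose, the force and the opening at its end, in the units of the state.
- manip.state(): the state, without advancing time (a new reading comes with each control period).
- manip.grab_frame(name): name is "scene" or "top"; returns the picture (400x640x3 uint8, red, green, blue); there is no depth.
- manip.calibration(name): a dict with "fx", "fy", "cx", "cy" (pixels), "cam_to_world" (4x4, takes a point from camera to world coordinates). Camera axes: x right, y up, looking along -z (the intrinsics and any distortion apply to the point x, -y, -z); pixel columns grow to the right and rows downward; lengths in m; the calibration is good to about 2 mm. A picture is of the moment at which its call begins. calibration takes no time and is no camera call.
- manip.job_done(): hands the job in, once; it reports no verdict.
The state is a dict: "time": time; "joint_pos": joint angles; "joint_vel": joint speeds; "joint_efforts": joint torques, N m; "tool_pos": TCP position; "tool_rot": TCP orientation; "contact_force": force on the tool from outside, world axes, zero at the start; "ft_torque": the same for the moment, N m; "gripper_width": opening from 0.0 (shut) to 1.0 (fully open).
Only numpy, scipy, OpenCV 4.12 (cv2) and the standard library are available. Lean on these libraries where they do the work, as an engineer would, in place of code of your own. Each camera call takes 0.05 s, during which the arm holds its last target. There are 200 camera calls.

## Working session

There is one attempt and no reset: what is moved stays moved. The work goes in short steps, Python scripts to look and compute and a shell command to move; the robot and the scene stay as the last step left them, time stands still between calls to the robot, and variables do not carry over. Pictures are saved under pics/ and viewed, about 8 in all and at most 12, crops included, and the job is handed in when it is done.

```bash
mkdir -p pics; ls; python3 - <<'E'
from plant import manip
import cv2,numpy as np
for n in("scene","top"):
    f=manip.grab_frame(n); cv2.imwrite(f"pics/{n}0.png",f[:,:,::-1]); c=manip.calibration(n)
    print(n,{k:np.round(v,4).tolist() for k,v in c.items()})
print(manip.state(), manip.tcp_to_tips)
E
```

```text
pics
scene {'fx': 436.6016, 'fy': 436.6016, 'cx': 316.1125, 'cy': 198.8722, 'cam_to_world': [[0.3841, -0.6961, 0.6066, 1.0622], [0.9233, 0.292, -0.2495, -0.2486], [-0.0034, 0.6559, 0.7548, 0.6855], [0.0, 0.0, 0.0, 1.0]]}
top {'fx': 386.597, 'fy': 386.597, 'cx': 316.0402, 'cy': 204.4122, 'cam_to_world': [[-0.0221, 0.9968, -0.0773, 0.5216], [-0.9996, -0.0236, -0.0184, -0.0382], [-0.0202, 0.0768, 0.9968, 0.8644], [0.0, 0.0, 0.0, 1.0]]}
{'time': 0.1, 'joint_pos': array([-1.41102144e+00,  5.32825739e-02,  1.61412996e+00, -8.23863791e-06,
        1.47600231e+00, -1.18991425e-01]), 'joint_vel': array([-0.00025721, -0.00182719, -0.00271554, -0.0002591 ,  0.0006891 ,
        0.00159138]), 'joint_efforts': array([-7.08182197e-04, -3.94905961e+01, -3.71362853e+01, -1.56636966e-04,
        3.93554452e-03, -7.71063810e-06]), 'tool_pos': array([ 0.17189157, -0.60029566,  0.21570707]), 'tool_rot': array([-6.28013626e-04,  7.98489041e-01, -6.02008656e-01, -6.60083951e-04]), 'contact_force': array([-0.07158711,  1.00721787, -0.05216616]), 'ft_torque': array([ 0.01368067,  0.01905684, -0.01491909]), 'gripper_width': 0.9987661059405137} 0.022
```

View pics/scene0.png

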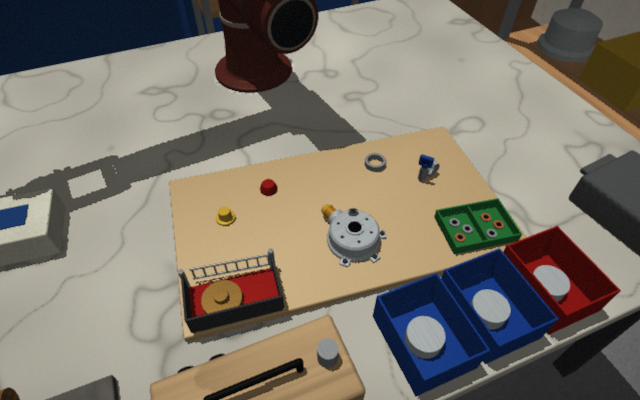

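View pics/top0.png

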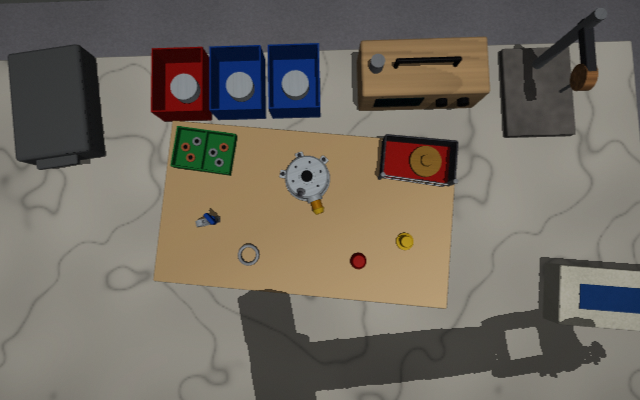

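Scene view: the clamp is at about (427,165) with its blue key on top, the stub at (328,212), and the housing at (355,235). Top view: clamp (207,219), stub (317,206), housing (307,177). I'll make enlarged crops of the clamp and stub, plus colour masks.

```bash
cat > h.py <<'E'
from plant import manip
import cv2,numpy as np
from scipy.spatial.transform import Rotation as R
def cal(n):
    c=manip.calibration(n); return c,np.array(c["cam_to_world"])
def ray(n,u,v):
    c,T=cal(n); d=T[:3,:3]@np.array([(u-c["cx"])/c["fx"],-(v-c["cy"])/c["fy"],-1]); return T[:3,3],d/np.linalg.norm(d)
def plane(n,u,v,z):
    o,d=ray(n,u,v); return o+d*(z-o[2])/d[2]
def tri(a,b):  # a=scene px, b=top px
    o1,d1=ray("scene",*a);o2,d2=ray("top",*b)
    s=np.linalg.lstsq(np.c_[d1,-d2],o2-o1,rcond=None)[0]; p,q=o1+s[0]*d1,o2+s[1]*d2
    return (p+q)/2,np.linalg.norm(p-q)
def proj(n,p):
    c,T=cal(n); q=np.linalg.inv(T)@np.r_[p,1]; return np.array([c["cx"]-c["fx"]*q[0]/q[2],c["cy"]+c["fy"]*q[1]/q[2]])
def avg(n,k=4): return np.mean([manip.grab_frame(n).astype(float) for _ in range(k)],0).astype(np.uint8)
def crop(f,u,v,r,s): return cv2.resize(f[v-r:v+r,u-r:u+r],None,fx=s,fy=s,interpolation=cv2.INTER_CUBIC)
def masks(f,col,box):
    h=cv2.cvtColor(f,cv2.COLOR_RGB2HSV); lo,hi=dict(blue=((105,120,30),(130,255,255)),yellow=((15,170,60),(32,255,255)))[col]
    m=cv2.inRange(h,lo,hi); z=np.zeros_like(m); a,b,c,d=box; z[b:d,a:c]=m[b:d,a:c]; return z
E
python3 - <<'E'
from h import *
t=avg("top");s=avg("scene")
np.savez("f.npz",t=t,s=s)
im=np.vstack([np.hstack([crop(s,427,166,25,6),crop(s,340,222,25,6)]),np.hstack([crop(t,207,219,25,6),crop(t,314,198,25,6)])])
cv2.imwrite("pics/c.png",im[:,:,::-1])
for n,f,cb,sb in(("scene",s,(400,140,450,190),(310,190,345,230)),("top",t,(185,195,230,240),(300,190,335,220))):
    for col,b in(("blue",cb),("yellow",sb)):
        m=masks(f,col,b); ys,xs=np.nonzero(m); 
        if len(xs)>3: print(n,col,len(xs),xs.mean(),ys.mean(),cv2.minAreaRect(np.c_[xs,ys].astype(np.float32)),(xs.min(),xs.max(),ys.min(),ys.max()))
E
```

```text
scene blue 140 425.57142857142856 161.37142857142857 ((425.3207702636719, 161.87734985351562), (12.911890983581543, 11.95036792755127), 15.945395469665527) (np.int64(419), np.int64(432), np.int64(155), np.int64(168))
scene yellow 105 327.2952380952381 210.07619047619048 ((327.0000305175781, 210.00003051757812), (9.899494171142578, 11.31370735168457), 45.0) (np.int64(322), np.int64(334), np.int64(205), np.int64(217))
top blue 82 209.97560975609755 218.4512195121951 ((210.00001525878906, 218.00001525878906), (14.142135620117188, 7.071067810058594), 45.0) (np.int64(204), np.int64(216), np.int64(213), np.int64(223))
top yellow 135 316.89629629629627 206.4148148148148 ((317.1999816894531, 206.59999084472656), (13.28156566619873, 10.75174331665039), 71.56504821777344) (np.int64(311), np.int64(323), np.int64(199), np.int64(213))
```

View pics/c.png

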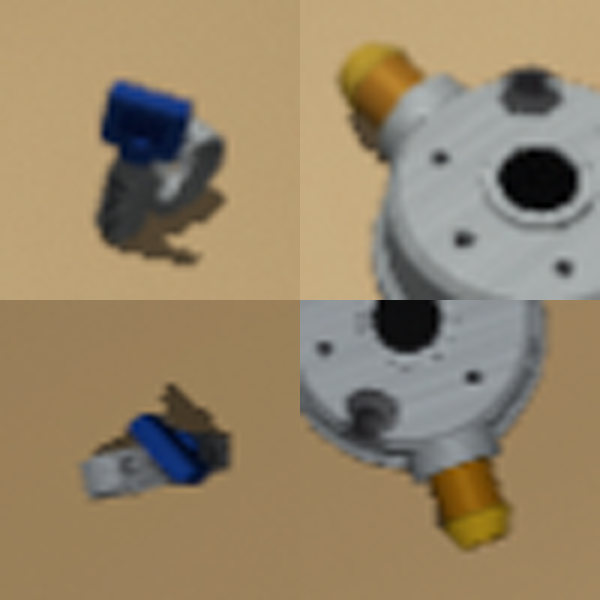

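The crops are clear. In the top view the screw housing is on the right (world −y) and the ring on the left, so clamp x already runs roughly along housing x. The wing runs at about 45° in world. Next, precise numbers.

```bash
python3 - <<'E'
from h import *
d=np.load("f.npz"); F=dict(scene=d["s"],top=d["t"])
boxes=dict(scene=dict(b=(410,145,445,175),y=(315,200,345,222),h=(343,218,366,237)),top=dict(b=(195,205,225,230),y=(305,194,330,217),h=(298,168,316,186)))
P={}
for n in F:
    S=8
    for k,(x0,y0,x1,y1) in boxes[n].items():
        c=cv2.resize(F[n][y0:y1,x0:x1],None,fx=S,fy=S,interpolation=cv2.INTER_CUBIC); h=cv2.cvtColor(c,cv2.COLOR_RGB2HSV)
        m=cv2.inRange(h,(105,110,30),(130,255,255)) if k=="b" else cv2.inRange(h,(10,175,60),(35,255,255)) if k=="y" else cv2.inRange(h,(0,0,0),(180,255,60))
        k2=max(cv2.findContours(m,cv2.RETR_EXTERNAL,cv2.CHAIN_APPROX_NONE)[0],key=cv2.contourArea)
        M=cv2.moments(k2); g=np.array([M["m10"],M["m01"]])/M["m00"]; tp=lambda p:(np.asarray(p)+.5)/S-.5+[x0,y0]
        P[n,k]=tp(g); r=cv2.minAreaRect(k2); print(n,k,P[n,k].round(2),"rect",tp(r[0]).round(2),np.round(np.array(r[1])/S,2),round(r[2],1),"area",M["m00"]/S/S)
        print("   corners",tp(cv2.boxPoints(r)).round(1).tolist())
for k in "byh": print(k,*tri(P["scene",k],P["top",k]))
E
```

```text
scene b [425.73 161.33] rect [425.45 161.95] [13.5  12.45] 16.3 area 137.140625
   corners [[417.2, 166.0], [420.7, 154.1], [433.7, 157.9], [430.2, 169.8]]
scene y [327.29 210.05] rect [327.05 209.8 ] [10.59 11.81] 42.4 area 97.203125
   corners [[319.2, 210.6], [327.1, 201.9], [334.9, 209.0], [327.0, 217.7]]
scene h [354.28 226.46] rect [354.19 226.44] [10.   12.75] 90.0 area 100.6484375
   corners [[347.8, 221.4], [360.6, 221.4], [360.6, 231.4], [347.8, 231.4]]
top b [210.   218.47] rect [210.26 217.82] [14.44  7.91] 48.4 area 80.9921875
   corners [[202.5, 215.1], [208.4, 209.8], [218.0, 220.6], [212.1, 225.8]]
top y [316.96 206.55] rect [317.09 206.63] [13.47 11.13] 70.7 area 128.25
   corners [[309.6, 202.1], [320.1, 198.4], [324.6, 211.1], [314.1, 214.8]]
top h [306.32 175.58] rect [306.37 175.59] [11.13 10.91] 70.6 area 93.7578125
   corners [[299.4, 172.2], [309.7, 168.5], [313.4, 179.0], [303.1, 182.7]]
b [0.55951953 0.19722865 0.06898471] 0.0012527411642710442
y [ 0.58020719 -0.02602044  0.04246482] 0.0025264812269734627
h [ 0.64559593 -0.00367787  0.05847271] 0.0010791123402247224
```

```bash
python3 - <<'E'
from h import *
print("board corners",tri((446.5,128),(154,280)),tri((170.5,180),(446.5,307)))
for b in(.016,.018,.02):
    c=plane("top",306.35,175.6,b+.040); y=plane("top",316.96,206.55,b+.0195); k=plane("top",210.1,218.2,b+.05225)
    d=c-y; a=np.arctan2(d[1],d[0]); u=np.array([np.cos(a),np.sin(a)])
    print(b,"c",c.round(4),"stub yaw",np.degrees(a),"dist",np.hypot(*d[:2]),"neck",c[:2]-u*.0605,"key",k)
    c=plane("scene",354.2,226.45,b+.040); y=plane("scene",327.2,209.9,b+.0195); d=c-y;print("  scene c",c,"yaw",np.degrees(np.arctan2(d[1],d[0])), np.hypot(*d[:2]),"key",plane("scene",425.5,161.0,b+.05225))
    p=plane("scene",420.7,154.1,b+.064);q=plane("scene",433.7,157.9,b+.064);d=q-p;print("  wing",np.degrees(np.arctan2(d[1],d[0])),np.hypot(*d[:2]))
    p=plane("top",218,220.6,b+.05);q=plane("top",208.4,209.8,b+.05);d=q-p;print("  wing top",np.degrees(np.arctan2(d[1],d[0])))
s=manip.state();print(R.from_quat(s["tool_rot"][[1,2,3,0]]).as_matrix().round(3))
E
```

```text
board corners (array([0.43103077, 0.34322511, 0.00863195]), np.float64(0.009083004061613376)) (array([ 0.36238487, -0.29261152,  0.02312885]), np.float64(0.004730489196036148))
0.016 c [ 0.6457 -0.0041  0.056 ] stub yaw 17.705092281380345 dist 0.06774397946611091 neck [ 0.58807131 -0.02252499] key [0.55983589 0.1966379  0.06825   ]
  scene c [ 0.64404605 -0.00232523  0.056     ] yaw 17.84182947170372 0.07342530507723287 key [0.55805237 0.19851637 0.06825   ]
  wing 42.72222794113306 0.026643368046186767
  wing top 41.126658559395054
0.018 c [ 0.6454 -0.0042  0.058 ] stub yaw 17.705367331046713 dist 0.06757265531988464 neck [ 0.58776427 -0.02260954] key [0.55973975 0.19604799 0.07025   ]
  scene c [ 0.64537456 -0.00310763  0.058     ] yaw 17.813408632034434 0.07323171788736724 key [0.55968587 0.1970677  0.07025   ]
  wing 42.72222794113277 0.02655536555972721
  wing top 41.126658559395096
0.02 c [ 0.6451 -0.0043  0.06  ] stub yaw 17.705643778983664 dist 0.06740133117522351 neck [ 0.58745724 -0.0226941 ] key [0.55964362 0.19545808 0.07225   ]
  scene c [ 0.64670307 -0.00389003  0.06      ] yaw 17.78483714085997 0.0730381488118958 key [0.56131937 0.19561902 0.07225   ]
  wing 42.7222279411329 0.026467363073267688
  wing top 41.126658559395004
[[ 0.275 -0.961 -0.   ]
 [-0.961 -0.275  0.   ]
 [-0.    -0.    -1.   ]]
```

```bash
cat >> h.py <<'E'
def to(p,yaw):  # shift (cm, tool axes) and turn (deg about tool z) to world p, yaw of tool x
    s=manip.state(); M=R.from_quat(s["tool_rot"][[1,2,3,0]]).as_matrix(); y0=np.degrees(np.arctan2(M[1,0],M[0,0]))
    print("yaw",y0.round(2),"tilt",M[:2,2].round(4),"q6",s["joint_pos"][5].round(3),"t",s["time"]); print("lin cm",(M.T@(np.array(p)-s["tool_pos"])*100).round(2),"turn",-((yaw-y0+180)%360-180))
E
python3 -m pendant '{"linear":[[-2.2,-1.97,0],[-4.4,-3.95,0],[-6.6,-5.92,0],[-8.8,-7.89,0],[-11,-9.87,0],[-13.2,-11.84,0],[-15.4,-13.8,0],[-17.6,-15.8,0],[-19.8,-17.8,0],[-21.98,-19.73,0]],"rotation":[[0,0,-6.9],[0,0,-13.8],[0,0,-20.6],[0,0,-27.5],[0,0,-34.4],[0,0,-41.3],[0,0,-48.2],[0,0,-55],[0,0,-61.9],[0,0,-68.8]],"grip":[0,0,0,0,0,0,0,0,0,0]}'
python3 -m pendant '{"linear":[[1.05,-2.76,0],[2.09,-5.53,0],[3.14,-8.29,0],[4.18,-11.05,0],[5.23,-13.8,0],[6.27,-16.6,0],[7.32,-19.3,0],[8.36,-22.1,0],[9.4,-24.9,0],[10.45,-27.63,0]],"rotation":[[0,0,-6.9],[0,0,-13.8],[0,0,-20.6],[0,0,-27.5],[0,0,-34.4],[0,0,-41.3],[0,0,-48.2],[0,0,-55],[0,0,-61.9],[0,0,-68.8]],"grip":[0,0,0,0,0,0,0,0,0,0]}'
python3 -m pendant '{"linear":[[2.95,-0.02,0.6],[5.9,-0.05,1.2],[8.9,-0.08,1.8],[11.8,-0.1,2.4],[14.8,-0.13,3],[17.7,-0.15,3.6],[20.7,-0.17,4.2],[23.6,-0.2,4.8],[26.6,-0.22,5.4],[29.54,-0.25,6]],"rotation":[[0,0,-6.9],[0,0,-13.8],[0,0,-20.6],[0,0,-27.5],[0,0,-34.4],[0,0,-41.3],[0,0,-48.2],[0,0,-55],[0,0,-61.9],[0,0,-68.8]],"grip":[0,0,0,0,0,0.2,0.2,0.2,0.2,0.2]}'
python3 -c "
from h import *
to([.5597,.1965,.082],132.5); print(manip.state())"
```

```text
time: 1.33
tool_pos: [0.3016, -0.3339, 0.217]
tool_rot: [0.0, 0.999, -0.043, 0.0]
contact_force: [0.0, 0.2, -0.2]
gripper_width: 1.0
time: 2.17
tool_pos: [0.4309, -0.0681, 0.2171]
tool_rot: [0.0, 0.848, 0.529, 0.0]
contact_force: [0.5, -0.7, 0.0]
gripper_width: 0.997
time: 3.0
tool_pos: [0.5602, 0.1976, 0.1566]
tool_rot: [0.0, 0.401, 0.916, 0.0]
contact_force: [0.2, 0.0, 0.6]
gripper_width: 0.801
yaw 132.73 tilt [0.0004 0.    ] q6 -2.103 t 3.0
lin cm [-0.05 -0.11  7.46] turn 0.23226428730060888
{'time': 3.0, 'joint_pos': array([ 2.13899879e-01,  2.35843099e-02,  1.74500688e+00, -4.62184735e-05,
        1.37264651e+00, -2.10270610e+00]), 'joint_vel': array([ 0.48194182,  0.64389338, -0.52645643, -0.00476152, -0.12467644,
       -0.94954168]), 'joint_efforts': array([ -1.37564868, -39.81996417, -33.65495682,   0.0915118 ,
         0.14053184,   0.81168015]), 'tool_pos': array([0.56018328, 0.19760142, 0.15659734]), 'tool_rot': array([1.57065473e-04, 4.00890609e-01, 9.16125912e-01, 8.56857871e-05]), 'contact_force': array([0.16266854, 0.00348217, 0.56835692]), 'ft_torque': array([-0.02480904, -0.02174296,  0.00070273]), 'gripper_width': 0.8014707843464133}
```

```bash

python3 -m pendant '{"linear":[[0,0,1],[0,0,2],[0,0,3],[0,0,4],[0,0,5],[0,0,6],[0,0,7],[0,0,7.5],[0,0,7.5],[0,0,7.5]],"rotation":[[0,0,0],[0,0,0],[0,0,0],[0,0,0],[0,0,0],[0,0,0],[0,0,0],[0,0,0],[0,0,0],[0,0,0]],"grip":[0.2,0.2,0.2,0.3,0.3,0.3,0.3,0.3,0.3,0.3]}'
python3 - <<'E'
from h import *
to([.5597,.1965,.082],132.5)
s=avg("scene",1);t=avg("top",1)
cv2.imwrite("pics/g.png",np.hstack([crop(s,427,155,35,8),crop(t,207,219,25,11)[:560,:]] if 0 else [cv2.resize(crop(s,427,155,35,8),(400,400)),cv2.resize(crop(t,209,219,35,8),(400,400))])[:,:,::-1])
E
```

```text
time: 3.83
tool_pos: [0.5595, 0.1959, 0.0815]
tool_rot: [-0.0, 0.404, 0.915, -0.0]
contact_force: [-0.2, -0.8, -0.5]
gripper_width: 0.7
yaw 132.36 tilt [-0.0005 -0.0001] q6 -2.099 t 3.8333
lin cm [ 0.04  0.06 -0.05] turn -0.14099542409081778
```

View pics/g.png

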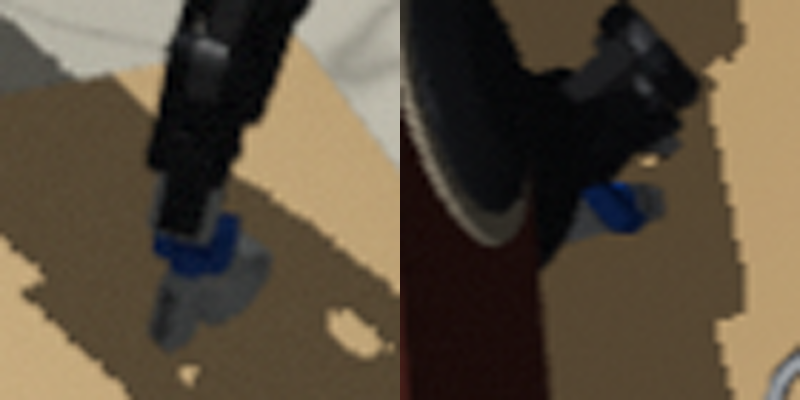

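The left half shows the near finger in front of the key, its tip around mid-wing at crop (185,238). The key is centred on the jaw line. Closing now.

```bash

python3 -m pendant '{"linear":[[0,0,0],[0,0,0],[0,0,0],[0,0,0],[0,0,0],[0,0,0],[0,0,0],[0,0,0],[0,0,0],[0,0,0]],"rotation":[[0,0,0],[0,0,0],[0,0,0],[0,0,0],[0,0,0],[0,0,0],[0,0,0],[0,0,0],[0,0,0],[0,0,0]],"grip":[0.4,0.5,0.6,0.7,0.8,0.9,1,1,1,1]}'
python3 - <<'E'
from h import *
s=manip.state();print({k:np.round(s[k],4).tolist() for k in("tool_pos","gripper_width","contact_force","ft_torque")})
E
python3 -m pendant '{"linear":[[0,0,0],[0,0,-0.5],[0,0,-1],[0,0,-1.5],[0,0,-2],[0,0,-3],[0,0,-4],[0,0,-4],[0,0,-4],[0,0,-4]],"rotation":[[0,0,0],[0,0,0],[0,0,0],[0,0,0],[0,0,0],[0,0,0],[0,0,0],[0,0,0],[0,0,0],[0,0,0]],"grip":[1,1,1,1,1,1,1,1,1,1]}'
python3 - <<'E'
from h import *
s=manip.state();print({k:np.round(s[k],4).tolist() for k in("tool_pos","gripper_width","contact_force","ft_torque")})
to([.5597,.1965,.082],132.5)
s=avg("scene",2)
cv2.imwrite("pics/g2.png",crop(s,425,150,40,8)[:,:,::-1])
E
```

```text
time: 4.77
tool_pos: [0.5596, 0.196, 0.0818]
tool_rot: [-0.0, 0.404, 0.915, 0.0]
contact_force: [0.3, -0.2, 0.7]
gripper_width: -0.0
{'tool_pos': [0.5596, 0.196, 0.0818], 'gripper_width': -0.0001, 'contact_force': [0.2664, -0.1765, 0.6723], 'ft_torque': [-0.0205, 0.0084, 0.0277]}
time: 5.6
tool_pos: [0.5596, 0.196, 0.122]
tool_rot: [0.0, 0.404, 0.915, 0.0]
contact_force: [0.3, 0.2, -0.3]
gripper_width: -0.003
{'tool_pos': [0.5596, 0.196, 0.122], 'gripper_width': -0.0027, 'contact_force': [0.2887, 0.2261, -0.3175], 'ft_torque': [0.0086, 0.0198, -0.0333]}
yaw 132.38 tilt [0.0002 0.0001] q6 -2.099 t 5.6
lin cm [0.03 0.03 4.  ] turn -0.12451638277283905
```

View pics/g2.png

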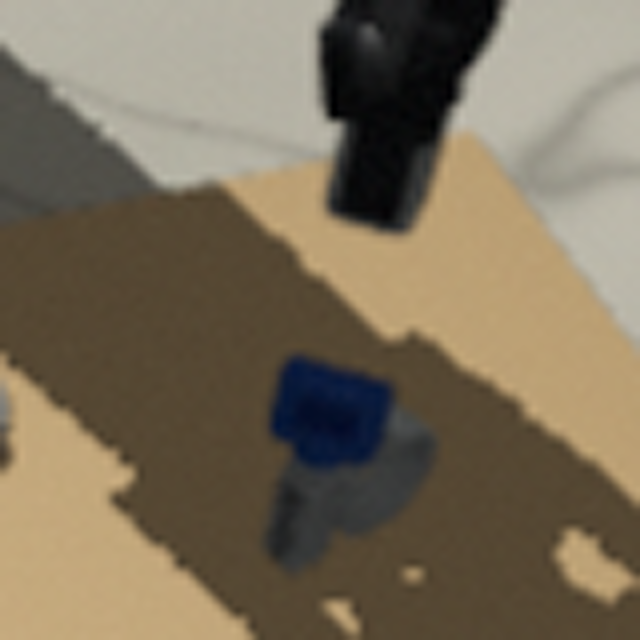

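The jaws closed on nothing: the clamp is untouched, with its key at crop (330,410). The shut tips show at crop (372,225). I'll compare that with where they should project.

```bash
python3 - <<'E'
from h import *
s=manip.state()
p=s["tool_pos"]
for dz in(.022,.012,.0): print(dz,proj("scene",p-[0,0,dz]),proj("top",p-[0,0,dz]))
print("tip obs",385+372/8,110+225/8, "key obs",385+330/8,110+410/8)
u=(431.5,138.5)
for z in (.09,.1,.11,.12): print(z,plane("scene",*u,z))
for n in("top",): f=avg(n,2); cv2.imwrite("pics/g3.png",np.hstack([crop(f,209,219,40,5),cv2.resize(f[100:320,60:360],(545,400))])[:,:,::-1])
d=np.load("f.npz")["s"]; print(proj("scene",[.5597,.1965,.07]))
E
```

```text
0.022 [427.61148687 150.39648166] [205.89286032 217.8608871 ]
0.012 [428.58272822 146.60179355] [204.34550875 217.64645283]
0.0 [429.7712037  141.95836093] [202.43425593 217.38158858]
tip obs 431.5 138.125 key obs 426.25 161.25
0.09 [0.52373543 0.22949138 0.09      ]
0.1 [0.53277751 0.22146331 0.1       ]
0.11 [0.54181958 0.21343525 0.11      ]
0.12 [0.55086166 0.20540718 0.12      ]
[425.23842759 161.17004039]
```

View pics/g3.png

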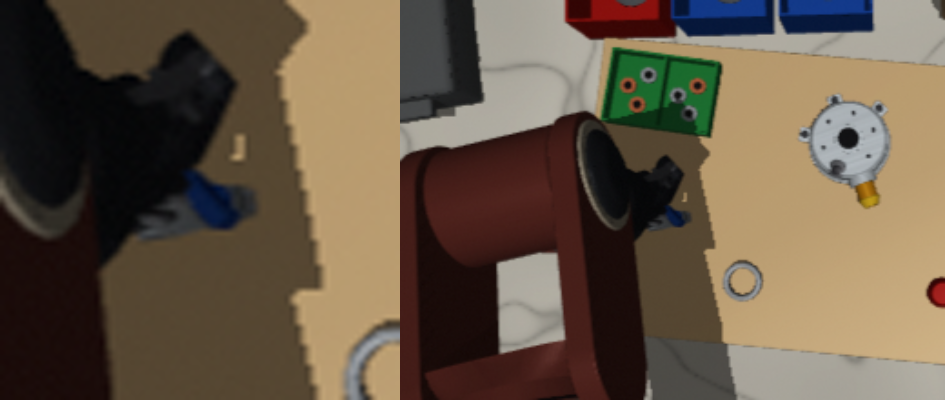

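The scene view puts the shut fingertips about 30 mm higher than the stated TCP-to-tip distance implies: roughly z 0.13 with the TCP at 0.122. That explains why they closed above the key. I'll reopen, go lower (safe under either figure), look, then close.

```bash

python3 -m pendant '{"linear":[[0,0,0],[0,0,0],[0,0,0],[0,0,0],[0,0,1],[0,0,2.5],[0,0,4],[0,0,5.5],[0,0,6.5],[0,0,6.5]],"rotation":[[0,0,0],[0,0,0],[0,0,0],[0,0,0],[0,0,0],[0,0,0],[0,0,0],[0,0,0],[0,0,0],[0,0,0]],"grip":[0.4,0.4,0.4,0.4,0.4,0.4,0.4,0.4,0.4,0.4]}'
python3 - <<'E'
from h import *
s=manip.state();print({k:np.round(s[k],4).tolist() for k in("tool_pos","gripper_width","contact_force","ft_torque")})
s=avg("scene",2);t=avg("top",2)
cv2.imwrite("pics/g4.png",np.hstack([crop(s,425,150,33,6),crop(t,205,212,33,6)])[:,:,::-1])
E
```

```text
time: 6.63
tool_pos: [0.5573, 0.1955, 0.0532]
tool_rot: [-0.002, 0.404, 0.915, -0.002]
contact_force: [-0.2, 0.1, 0.6]
gripper_width: 0.601
{'tool_pos': [0.5573, 0.1955, 0.0532], 'gripper_width': 0.6012, 'contact_force': [-0.1659, 0.0935, 0.5519], 'ft_torque': [-0.0044, -0.0398, 0.0316]}
```

View pics/g4.png

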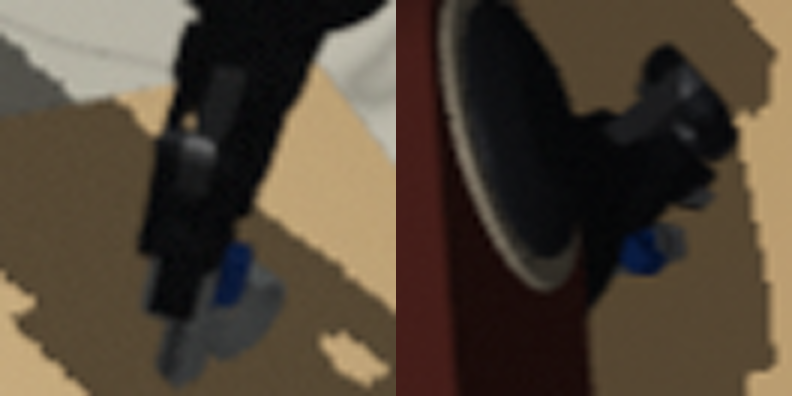

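```bash
python3 - <<'E'
from h import *
s=manip.state();print({k:np.round(s[k],4).tolist() for k in("tool_pos","tool_rot","joint_pos","joint_vel","gripper_width")})
to([.5597,.1965,.052],132.5)
for z in(.04,.05,.06,.07,.08,.09): print(z,plane("scene",422.8,169.5,z).round(4))
E
```

```text
{'tool_pos': [0.5605, 0.1962, 0.0579], 'tool_rot': [0.0007, 0.4038, 0.9149, 0.0005], 'joint_pos': [0.2115, 0.1275, 1.812, 0.0, 1.2003, -2.0989], 'joint_vel': [-0.0011, -0.0086, -0.0056, 0.0006, -0.0004, -0.0013], 'gripper_width': 0.6}
yaw 132.37 tilt [0.0018 0.0004] q6 -2.099 t 6.8333
lin cm [ 0.07 -0.04  0.59] turn -0.1280971439450127
0.04 [0.5546 0.2003 0.04  ]
0.05 [0.5624 0.1933 0.05  ]
0.06 [0.5703 0.1864 0.06  ]
0.07 [0.5782 0.1794 0.07  ]
0.08 [0.586  0.1725 0.08  ]
0.09 [0.5939 0.1655 0.09  ]
```

```bash

python3 -m pendant '{"linear":[[0,0,0.3],[0,0,0.6],[0,0,0.9],[0,0,1.2],[0,0,1.5],[0,0,1.5],[0,0,1.5],[0,0,1.5],[0,0,1.5],[0,0,1.5]],"rotation":[[0,0,0],[0,0,0],[0,0,0],[0,0,0],[0,0,0],[0,0,0],[0,0,0],[0,0,0],[0,0,0],[0,0,0]],"grip":[0.4,0.4,0.4,0.4,0.4,0.4,0.4,0.5,0.5,0.5]}'
python3 -m pendant '{"linear":[[0,0,0],[0,0,0],[0,0,0],[0,0,0],[0,0,0],[0,0,0],[0,0,0],[0,0,0],[0,0,0],[0,0,0]],"rotation":[[0,0,0],[0,0,0],[0,0,0],[0,0,0],[0,0,0],[0,0,0],[0,0,0],[0,0,0],[0,0,0],[0,0,0]],"grip":[0.55,0.6,0.65,0.7,0.75,0.8,0.85,0.9,1,1]}'
python3 - <<'E'
from h import *
s=manip.state();print({k:np.round(s[k],4).tolist() for k in("tool_pos","tool_rot","gripper_width","contact_force","ft_torque")})
E
```

```text
time: 7.67
tool_pos: [0.5598, 0.1961, 0.042]
tool_rot: [0.0, 0.404, 0.915, 0.0]
contact_force: [0.2, 0.6, 0.1]
gripper_width: 0.502
time: 8.5
tool_pos: [0.5597, 0.196, 0.042]
tool_rot: [0.0, 0.404, 0.915, 0.0]
contact_force: [0.8, 0.4, 0.3]
gripper_width: 0.091
{'tool_pos': [0.5597, 0.196, 0.042], 'tool_rot': [0.0001, 0.4038, 0.9149, 0.0], 'gripper_width': 0.0913, 'contact_force': [0.7621, 0.3809, 0.3379], 'ft_torque': [0.0098, 0.0713, -0.007]}
```

Gripped: the opening stalls at 0.091 (about 8 mm), with the TCP at z 0.042 while the clamp stands on the board. The neck is 3.25 mm above the ring's standing height, so insertion height is TCP z ≈ 0.0453. Lifting and carrying to a point in front of the stub.

```bash

python3 -m pendant '{"linear":[[0,0,-0.2],[0,0,-0.6],[0,0,-1.1],[0,0,-1.6],[0,0,-2.2],[0,0,-2.8],[0,0,-3.3],[0,0,-3.7],[0,0,-3.9],[0,0,-4]],"rotation":[[0,0,0],[0,0,0],[0,0,0],[0,0,0],[0,0,0],[0,0,0],[0,0,0],[0,0,0],[0,0,0],[0,0,0]],"grip":[1,1,1,1,1,1,1,1,1,1]}'
python3 -m pendant '{"linear":[[-1,-1,0],[-3,-2.9,0],[-5,-4.9,0],[-7,-6.8,0],[-9,-8.7,0],[-11,-10.7,0],[-13,-12.6,0],[-15,-14.6,0],[-16.9,-16.4,0],[-18.2,-17.7,0]],"rotation":[[0,0,-0.8],[0,0,-1.5],[0,0,-2.3],[0,0,-3.1],[0,0,-3.9],[0,0,-4.6],[0,0,-5.4],[0,0,-6.2],[0,0,-7],[0,0,-7.7]],"grip":[1,1,1,1,1,1,1,1,1,1]}'
python3 - <<'E'
from h import *
t=avg("top",3)
s=avg("scene",3)
st=manip.state();print({k:np.round(st[k],4).tolist() for k in("tool_pos","tool_rot","gripper_width","contact_force","ft_torque")})
to([.5518,-.0575,.082],140)
np.savez("f2.npz",t=t,s=s)
cv2.imwrite("pics/s1.png",np.hstack([crop(s,325,200,33,6),crop(t,322,200,33,6)])[:,:,::-1])
E
```

```text
time: 9.33
tool_pos: [0.5599, 0.1961, 0.0825]
tool_rot: [0.0, 0.404, 0.915, 0.0]
contact_force: [0.1, 0.3, -1.1]
gripper_width: 0.093
time: 10.17
tool_pos: [0.5512, -0.0598, 0.0816]
tool_rot: [-0.0, 0.342, 0.94, -0.0]
contact_force: [-0.1, 0.6, -1.6]
gripper_width: 0.094
{'tool_pos': [0.5514, -0.0568, 0.0816], 'tool_rot': [-0.0003, 0.3411, 0.94, 0.0002], 'gripper_width': 0.0918, 'contact_force': [0.7735, 0.2854, -0.6748], 'ft_torque': [-0.0181, 0.0019, -0.02]}
yaw 140.11 tilt [-0.0005  0.0005] q6 -2.683 t 10.4667
lin cm [-0.08 -0.03 -0.04] turn 0.1121529041662086
```

View pics/s1.png

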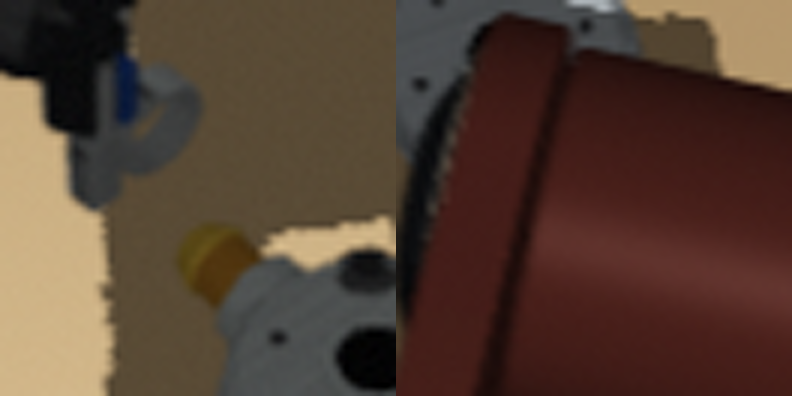

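The scene half shows the clamp held level in front of the stub, ring at crop (160,115), stub tip at (205,255). In the top view the arm hides both. I'll go down to insertion height and check the clamp's yaw and offset in the scene view against projected ring and stub circles.

```bash

python3 -m pendant '{"linear":[[0,0,0.3],[0,0,0.8],[0,0,1.3],[0,0,1.8],[0,0,2.3],[0,0,2.8],[0,0,3.2],[0,0,3.5],[0,0,3.65],[0,0,3.65]],"rotation":[[0,0,0],[0,0,0],[0,0,0],[0,0,0],[0,0,0],[0,0,0],[0,0,0],[0,0,0],[0,0,0],[0,0,0]],"grip":[1,1,1,1,1,1,1,1,1,1]}'
cat >> h.py <<'E'
def overlay(f,u,v,r,s,circ,n="scene"):
    im=crop(f,u,v,r,s).copy()
    for c,yaw,rad,col in circ:
        a=np.radians(yaw);t=np.linspace(0,2*np.pi,60)
        P=[proj(n,c+rad*np.array([-np.sin(a)*np.cos(k),np.cos(a)*np.cos(k),np.sin(k)])) for k in t]
        q=((np.array(P)-[u-r,v-r]+.5)*s).round().astype(int); cv2.polylines(im,[q],True,col,1)
    return im
def ringpos(yaw,zstand=.042,b=.018,koff=(0,.0005)):
    p=manip.state()["tool_pos"]; a=np.radians(yaw)
    return np.array([p[0]+koff[0]-.02275*np.sin(a),p[1]+koff[1]+.02275*np.cos(a),b+.01625+p[2]-zstand])
NECK=np.array([.5878,-.0221,.0375]); AX=np.array([np.cos(np.radians(17.75)),np.sin(np.radians(17.75)),0]); LAT=np.array([-AX[1],AX[0],0])
E
python3 - <<'E'
from h import *
s=avg("scene",4); np.savez("f3.npz",s=s)
y=17.75;r=ringpos(y); print(r, "rel neck ax,lat,z mm",1e3*np.array([(r-NECK)@AX,(r-NECK)@LAT,r[2]-NECK[2]]))
to([.5518,-.0575,.0453],140)
C=[(r-.0065*AX,y,.01625,(255,0,0)),(r+.0065*AX,y,.01625,(0,255,0)),(r-.0065*AX,y,.01425,(255,0,0)),
 (NECK-.0215*AX,y,.009,(0,255,255)),(NECK-.013*AX,y,.013,(0,255,255)),(NECK+.0065*AX,y,.017,(0,255,255))]
im=np.hstack([crop(s,322,204,25,14),overlay(s,322,204,25,14,C)]);im=cv2.resize(im,(800,400)) if 0 else im
cv2.imwrite("pics/s2.png",cv2.resize(im,(800,400))[:,:,::-1])
E
```

```text
time: 11.3
tool_pos: [0.5513, -0.0577, 0.0448]
tool_rot: [-0.0, 0.341, 0.94, -0.0]
contact_force: [-0.1, 0.8, -0.7]
gripper_width: 0.094
[ 0.54490481 -0.0356487   0.03794593] rel neck ax,lat,z mm [-44.98371552   0.17348724   0.44593393]
yaw 140.07 tilt [ 0.0007 -0.0002] q6 -2.683 t 11.5
lin cm [0.02 0.02 0.04] turn 0.07063257621712182
```

View pics/s2.png

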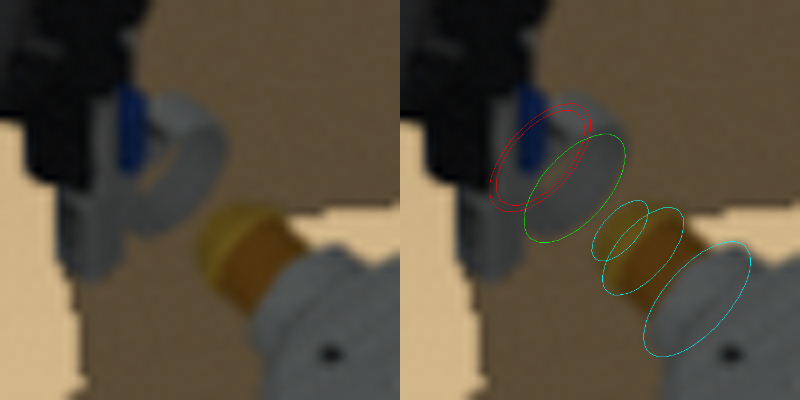

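The stub circles match the picture to about 1 mm. The held ring sits about 1.5 px up and to the right of the prediction, so I'll check the assumed clamp yaw (10°) and ring shape against the clear initial frames.

```bash
python3 - <<'E'
from h import *
d=np.load("f.npz"); k=np.array([.5597,.1965])
for u in((195.8,221),(198.2,226.8),(197,223.9)):
  p=plane("top",*u,.037); q=p[:2]-k; print("far end",p.round(4),"dist",np.hypot(*q),"yaw",np.degrees(np.arctan2(-q[0],q[1])))
def hyp(yaw):
    a=np.radians(yaw);ax=np.array([np.cos(a),np.sin(a),0]);r=np.r_[k+.02275*np.array([-np.sin(a),np.cos(a)]),.03425]
    kk=np.r_[k,.0] ; out=[(r-.0065*ax,yaw,.01625,(255,0,0)),(r+.0065*ax,yaw,.01625,(0,255,0)),(r+.0065*ax,yaw,.01425,(0,255,0)),(r-.0065*ax,yaw,.01425,(255,0,0))]
    return out
ims=[np.hstack([overlay(d["s"],429,166,17,20,hyp(y),"scene")[:,:],overlay(d["top" if 0 else "t"],207,219,17,20,hyp(y),"top")]) for y in(10,)]
raw=np.hstack([crop(d["s"],429,166,17,20),crop(d["t"],207,219,17,20)])
cv2.imwrite("pics/s3.png",cv2.resize(np.vstack([raw]+ims),(600,600),interpolation=cv2.INTER_AREA)[:,:,::-1])
E
```

```text
far end [0.556  0.2368 0.037 ] dist 0.04049299703523347 yaw 5.220417800292924
far end [0.5434 0.2316 0.037 ] dist 0.03869608949140653 yaw 24.873670993288385
far end [0.5497 0.2342 0.037 ] dist 0.039013355113248965 yaw 14.828228234599028
```

View pics/s3.png

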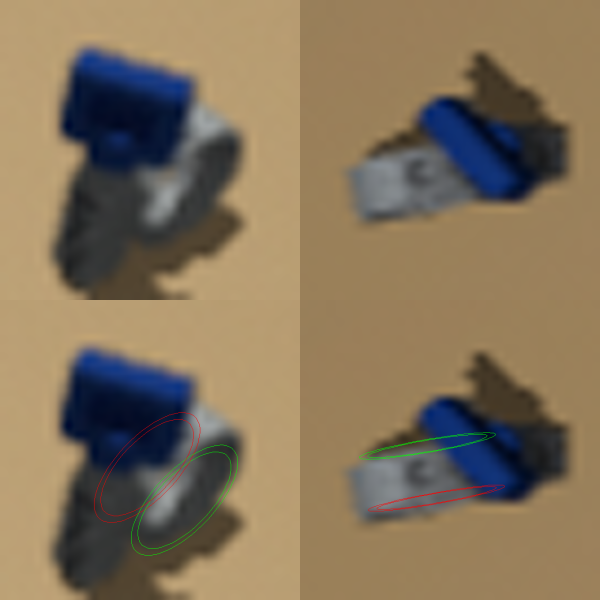

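From the initial frames: yaw is closer to 13.5° than 10°, since the ring lies about 1.5 mm toward −x and 1–2 mm toward +y of the overlay. I'll turn the clamp 3.5° clockwise, shift it about 1.4 mm toward its −y side, drop 0.4 mm and advance 14 mm, just short of the tip.

```bash

python3 -m pendant '{"linear":[[-0.1,0,0],[-0.2,0.1,0.01],[-0.3,0.25,0.02],[-0.4,0.4,0.03],[-0.5,0.6,0.04],[-0.6,0.75,0.04],[-0.7,0.9,0.04],[-0.8,1.0,0.04],[-0.87,1.11,0.04],[-0.87,1.11,0.04]],"rotation":[[0,0,0.5],[0,0,1],[0,0,1.5],[0,0,2],[0,0,2.5],[0,0,3],[0,0,3.5],[0,0,3.5],[0,0,3.5],[0,0,3.5]],"grip":[1,1,1,1,1,1,1,1,1,1]}'
cat >> h.py <<'E'
def rep(yaw=17.75):
    s=manip.state();r=ringpos(yaw); f=s["contact_force"]; M=R.from_quat(s["tool_rot"][[1,2,3,0]]).as_matrix()
    print("t",round(s["time"],2),"ring rel neck ax lat z mm",(1e3*np.array([(r-NECK)@AX,(r-NECK)@LAT,r[2]-NECK[2]])).round(2),"F ax lat z",np.round([f@AX,f@LAT,f[2]],2),"T",np.round(s["ft_torque"],3),"w",round(float(s["gripper_width"]),3))
    print("per mm in tool axes: AX",(M.T@AX).round(3),"LAT",(M.T@LAT).round(3),"yaw",np.degrees(np.arctan2(M[1,0],M[0,0])).round(2),"q6",s["joint_pos"][5].round(2))
E
python3 - <<'E'
from h import *
s=avg("scene",4);np.savez("f4.npz",s=s)
rep()
E
```

```text
time: 12.33
tool_pos: [0.5656, -0.0547, 0.045]
tool_rot: [0.0, 0.37, 0.929, 0.0]
contact_force: [0.1, 0.2, -1.1]
gripper_width: 0.094
t 12.53 ring rel neck ax lat z mm [-31.29  -1.01  -0.4 ] F ax lat z [ 0.17 -0.33 -0.93] T [-0.071 -0.033  0.005] w 0.092
per mm in tool axes: AX [-0.482  0.876 -0.   ] LAT [0.876 0.482 0.   ] yaw 136.58 q6 -2.61
```

```bash

python3 -m pendant '{"linear":[[-0.03,0.05,0],[-0.06,0.11,0],[-0.09,0.16,0],[-0.12,0.21,0],[-0.15,0.27,0],[-0.18,0.33,0],[-0.22,0.39,0],[-0.25,0.46,0],[-0.29,0.53,0],[-0.29,0.53,0]],"rotation":[[0,0,0],[0,0,0],[0,0,0],[0,0,0],[0,0,0],[0,0,0],[0,0,0],[0,0,0],[0,0,0],[0,0,0]],"grip":[1,1,1,1,1,1,1,1,1,1]}'
python3 -c "
from h import *
rep()"
python3 -m pendant '{"linear":[[-0.01,0.02,0],[-0.02,0.04,0],[-0.03,0.06,0],[-0.04,0.08,0],[-0.05,0.1,0],[-0.06,0.12,0],[-0.08,0.14,0],[-0.1,0.17,0],[-0.1,0.17,0],[-0.1,0.17,0]],"rotation":[[0,0,0],[0,0,0],[0,0,0],[0,0,0],[0,0,0],[0,0,0],[0,0,0],[0,0,0],[0,0,0],[0,0,0]],"grip":[1,1,1,1,1,1,1,1,1,1]}'
python3 -c "
from h import *
rep()"
```

```text
time: 13.37
tool_pos: [0.5713, -0.0529, 0.0449]
tool_rot: [0.0, 0.37, 0.929, 0.0]
contact_force: [-0.3, 0.3, -1.1]
gripper_width: 0.095
t 13.37 ring rel neck ax lat z mm [-25.    -1.06  -0.31] F ax lat z [-0.18  0.34 -1.07] T [-0.022  0.007  0.038] w 0.095
per mm in tool axes: AX [-0.482  0.876  0.   ] LAT [ 0.876  0.482 -0.   ] yaw 136.58 q6 -2.61
time: 14.2
tool_pos: [0.573, -0.0524, 0.0449]
tool_rot: [0.0, 0.37, 0.929, -0.0]
contact_force: [0.3, 0.7, -1.8]
gripper_width: 0.091
t 14.2 ring rel neck ax lat z mm [-23.15  -1.1   -0.31] F ax lat z [ 0.46  0.61 -1.79] T [-0.04  -0.009  0.038] w 0.091
per mm in tool axes: AX [-0.482  0.876  0.   ] LAT [ 0.876  0.482 -0.   ] yaw 136.58 q6 -2.6
```

```bash

python3 -m pendant '{"linear":[[-0.01,0.02,0],[-0.02,0.03,0],[-0.03,0.05,0],[-0.04,0.06,0],[-0.04,0.08,0],[-0.05,0.1,0],[-0.06,0.11,0],[-0.07,0.13,0],[-0.07,0.13,0],[-0.07,0.13,0]],"rotation":[[0,0,0],[0,0,0],[0,0,0],[0,0,0],[0,0,0],[0,0,0],[0,0,0],[0,0,0],[0,0,0],[0,0,0]],"grip":[1,1,1,1,1,1,1,1,1,1]}'
python3 -c "
from h import *
rep()"
```

```text
time: 15.03
tool_pos: [0.5744, -0.0519, 0.0449]
tool_rot: [-0.0, 0.37, 0.929, -0.0]
contact_force: [0.2, 0.0, -1.0]
gripper_width: 0.092
t 15.03 ring rel neck ax lat z mm [-21.69  -1.06  -0.34] F ax lat z [ 0.25 -0.05 -0.96] T [-0.019  0.087  0.013] w 0.092
per mm in tool axes: AX [-0.482  0.876 -0.   ] LAT [0.876 0.482 0.   ] yaw 136.58 q6 -2.6
```

```bash

python3 -m pendant '{"linear":[[-0.01,0.02,0],[-0.02,0.03,-0.01],[-0.03,0.05,-0.02],[-0.04,0.06,-0.03],[-0.04,0.08,-0.03],[-0.05,0.1,-0.03],[-0.06,0.11,-0.03],[-0.07,0.13,-0.03],[-0.07,0.13,-0.03],[-0.07,0.13,-0.03]],"rotation":[[0,0,0],[0,0,0],[0,0,0],[0,0,0],[0,0,0],[0,0,0],[0,0,0],[0,0,0],[0,0,0],[0,0,0]],"grip":[1,1,1,1,1,1,1,1,1,1]}'
python3 -c "
from h import *
rep()"
```

```text
time: 15.87
tool_pos: [0.5758, -0.0515, 0.0452]
tool_rot: [-0.0, 0.37, 0.929, -0.0]
contact_force: [0.3, 0.8, -1.4]
gripper_width: 0.092
t 15.87 ring rel neck ax lat z mm [-20.24  -1.06  -0.07] F ax lat z [ 0.51  0.65 -1.4 ] T [-0.019 -0.009 -0.036] w 0.092
per mm in tool axes: AX [-0.482  0.876 -0.   ] LAT [0.876 0.482 0.   ] yaw 136.58 q6 -2.6
```

```bash

python3 -m pendant '{"linear":[[-0.01,0.02,0],[-0.02,0.03,0],[-0.03,0.05,0],[-0.04,0.06,0],[-0.05,0.08,0],[-0.06,0.1,0],[-0.07,0.12,0],[-0.08,0.14,0],[-0.09,0.16,0],[-0.1,0.18,0]],"rotation":[[0,0,0],[0,0,0],[0,0,0],[0,0,0],[0,0,0],[0,0,0],[0,0,0],[0,0,0],[0,0,0],[0,0,0]],"grip":[1,1,1,1,1,1,1,1,1,1]}'
python3 -c "
from h import *
rep()"
```

```text
time: 16.7
tool_pos: [0.5778, -0.0508, 0.0452]
tool_rot: [-0.0, 0.37, 0.929, 0.0]
contact_force: [-1.4, 0.6, -2.2]
gripper_width: 0.09
t 16.7 ring rel neck ax lat z mm [-18.15  -1.07  -0.04] F ax lat z [-1.18  1.05 -2.23] T [-0.082 -0.001  0.008] w 0.09
per mm in tool axes: AX [-0.482  0.876 -0.   ] LAT [0.876 0.482 0.   ] yaw 136.57 q6 -2.6
```

Light contact, about 1 N. I'll yield slightly in the direction of the force and continue.

```bash

python3 -m pendant '{"linear":[[0.02,0.02,0.02],[0.02,0.03,0.02],[0.01,0.05,0.02],[0,0.07,0.02],[-0.01,0.09,0.02],[-0.02,0.11,0.02],[-0.03,0.13,0.02],[-0.04,0.15,0.02],[-0.05,0.17,0.02],[-0.06,0.19,0.02]],"rotation":[[0,0,0],[0,0,0],[0,0,0],[0,0,0],[0,0,0],[0,0,0],[0,0,0],[0,0,0],[0,0,0],[0,0,0]],"grip":[1,1,1,1,1,1,1,1,1,1]}'
python3 -c "
from h import *
rep()"
```

```text
time: 17.53
tool_pos: [0.5795, -0.0499, 0.045]
tool_rot: [0.0, 0.37, 0.929, 0.0]
contact_force: [0.3, -0.0, -0.9]
gripper_width: 0.094
t 17.53 ring rel neck ax lat z mm [-16.18  -0.71  -0.23] F ax lat z [ 0.27 -0.09 -0.86] T [ 0.055  0.004 -0.033] w 0.094
per mm in tool axes: AX [-0.482  0.876  0.   ] LAT [ 0.876  0.482 -0.   ] yaw 136.57 q6 -2.6
```

```bash

python3 -m pendant '{"linear":[[-0.01,0.03,0],[-0.03,0.05,0],[-0.04,0.08,0],[-0.06,0.11,0],[-0.07,0.13,0],[-0.09,0.16,0],[-0.1,0.18,0],[-0.12,0.21,0],[-0.13,0.24,0],[-0.14,0.26,0]],"rotation":[[0,0,0],[0,0,0],[0,0,0],[0,0,0],[0,0,0],[0,0,0],[0,0,0],[0,0,0],[0,0,0],[0,0,0]],"grip":[1,1,1,1,1,1,1,1,1,1]}'
python3 - <<'E'
from h import *
rep(); s=avg("scene",4); cv2.imwrite("pics/s5.png",crop(s,325,207,25,12)[:,:,::-1])
E
```

```text
time: 18.37
tool_pos: [0.5823, -0.0489, 0.045]
tool_rot: [-0.0, 0.37, 0.929, -0.0]
contact_force: [-0.0, -0.4, -2.0]
gripper_width: 0.093
t 18.37 ring rel neck ax lat z mm [-13.24  -0.64  -0.25] F ax lat z [-0.14 -0.33 -2.  ] T [-0.01  -0.009  0.019] w 0.093
per mm in tool axes: AX [-0.482  0.876 -0.   ] LAT [0.876 0.482 0.   ] yaw 136.58 q6 -2.59
```

View pics/s5.png

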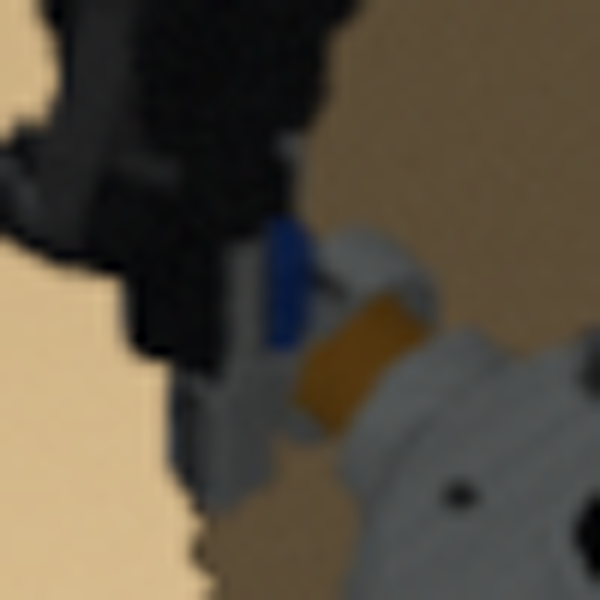

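The picture shows the ring around the orange neck (370,360), and free. Continue toward the shoulder.

```bash

python3 -m pendant '{"linear":[[-0.02,0.04,0],[-0.04,0.08,0],[-0.06,0.12,0],[-0.08,0.16,0],[-0.1,0.2,0],[-0.12,0.24,0],[-0.15,0.28,0],[-0.17,0.32,0],[-0.19,0.35,0],[-0.21,0.38,0]],"rotation":[[0,0,0],[0,0,0],[0,0,0],[0,0,0],[0,0,0],[0,0,0],[0,0,0],[0,0,0],[0,0,0],[0,0,0]],"grip":[1,1,1,1,1,1,1,1,1,1]}'
python3 -c "
from h import *
rep()"
```

```text
time: 19.4
tool_pos: [0.5865, -0.0476, 0.045]
tool_rot: [0.0, 0.37, 0.929, -0.0]
contact_force: [0.1, 0.5, -0.6]
gripper_width: 0.093
t 19.4 ring rel neck ax lat z mm [-8.87 -0.68 -0.24] F ax lat z [ 0.26  0.45 -0.59] T [ 0.031 -0.028 -0.029] w 0.093
per mm in tool axes: AX [-0.482  0.876 -0.   ] LAT [ 0.876  0.482 -0.   ] yaw 136.58 q6 -2.59
```

```bash

python3 -m pendant '{"linear":[[-0.02,0.03,0],[-0.04,0.06,0],[-0.06,0.1,0],[-0.08,0.13,0],[-0.09,0.16,0],[-0.11,0.2,0],[-0.13,0.23,0],[-0.15,0.27,0],[-0.17,0.31,0],[-0.19,0.35,0]],"rotation":[[0,0,0],[0,0,0],[0,0,0],[0,0,0],[0,0,0],[0,0,0],[0,0,0],[0,0,0],[0,0,0],[0,0,0]],"grip":[1,1,1,1,1,1,1,1,1,1]}'
python3 -c "
from h import *
rep()"
```

```text
time: 20.23
tool_pos: [0.5903, -0.0464, 0.045]
tool_rot: [0.0, 0.37, 0.929, 0.0]
contact_force: [-0.1, 0.0, -1.3]
gripper_width: 0.095
t 20.23 ring rel neck ax lat z mm [-4.88 -0.65 -0.24] F ax lat z [-0.1   0.06 -1.32] T [-0.031 -0.012  0.017] w 0.095
per mm in tool axes: AX [-0.482  0.876  0.   ] LAT [0.876 0.482 0.   ] yaw 136.57 q6 -2.59
```

```bash

python3 -m pendant '{"linear":[[-0.02,0.03,0],[-0.03,0.06,0],[-0.04,0.08,0],[-0.06,0.11,0],[-0.07,0.13,0],[-0.09,0.16,0],[-0.1,0.19,0],[-0.12,0.21,0],[-0.13,0.24,0],[-0.14,0.26,0]],"rotation":[[0,0,0],[0,0,0],[0,0,0],[0,0,0],[0,0,0],[0,0,0],[0,0,0],[0,0,0],[0,0,0],[0,0,0]],"grip":[1,1,1,1,1,1,1,1,1,1]}'
python3 -c "
from h import *
rep()"
```

```text
time: 21.07
tool_pos: [0.5931, -0.0454, 0.045]
tool_rot: [-0.0, 0.37, 0.929, 0.0]
contact_force: [-0.2, 0.7, -1.0]
gripper_width: 0.094
t 21.07 ring rel neck ax lat z mm [-1.96 -0.61 -0.26] F ax lat z [-0.03  0.72 -0.98] T [ 0.02   0.051 -0.054] w 0.094
per mm in tool axes: AX [-0.482  0.876 -0.   ] LAT [0.876 0.482 0.   ] yaw 136.57 q6 -2.59
```

```bash

python3 -m pendant '{"linear":[[-0.01,0.01,0],[-0.02,0.03,0],[-0.02,0.04,0],[-0.03,0.06,0],[-0.04,0.07,0],[-0.05,0.09,0],[-0.06,0.11,0],[-0.07,0.13,0],[-0.07,0.13,0],[-0.07,0.13,0]],"rotation":[[0,0,0],[0,0,0],[0,0,0],[0,0,0],[0,0,0],[0,0,0],[0,0,0],[0,0,0],[0,0,0],[0,0,0]],"grip":[1,1,1,1,1,1,1,1,1,1]}'
python3 -c "
from h import *
rep()"
```

```text
time: 21.9
tool_pos: [0.5944, -0.045, 0.045]
tool_rot: [-0.0, 0.37, 0.929, -0.0]
contact_force: [0.2, -0.5, -1.3]
gripper_width: 0.094
t 21.9 ring rel neck ax lat z mm [-0.51 -0.6  -0.26] F ax lat z [ 0.06 -0.55 -1.26] T [-0.033 -0.01  -0.01 ] w 0.094
per mm in tool axes: AX [-0.482  0.876 -0.   ] LAT [0.876 0.482 0.   ] yaw 136.57 q6 -2.58
```

```bash

python3 -m pendant '{"linear":[[0,0.01,0],[-0.01,0.02,0],[-0.02,0.03,0],[-0.02,0.04,0],[-0.03,0.05,0],[-0.03,0.06,0],[-0.04,0.07,0],[-0.05,0.09,0],[-0.05,0.09,0],[-0.05,0.09,0]],"rotation":[[0,0,0],[0,0,0],[0,0,0],[0,0,0],[0,0,0],[0,0,0],[0,0,0],[0,0,0],[0,0,0],[0,0,0]],"grip":[1,1,1,1,1,1,1,1,1,1]}'
python3 -c "
from h import *
rep()"
```

```text
time: 22.73
tool_pos: [0.5949, -0.0448, 0.0449]
tool_rot: [-0.001, 0.37, 0.929, -0.0]
contact_force: [-3.0, -1.5, 2.0]
gripper_width: 0.09
t 22.73 ring rel neck ax lat z mm [ 0.01 -0.6  -0.36] F ax lat z [-3.28 -0.48  2.02] T [-0.199  0.692  0.069] w 0.09
per mm in tool axes: AX [-0.482  0.876 -0.001] LAT [0.876 0.482 0.   ] yaw 136.58 q6 -2.58
```

Home contact at x ≈ 0, as expected. Now press to about 8 N and start turning clockwise (+ about tool z).

```bash

python3 -m pendant '{"linear":[[-0.01,0.02,0],[-0.02,0.04,0],[-0.03,0.06,0],[-0.03,0.06,0],[-0.03,0.06,0],[-0.03,0.06,0],[-0.03,0.06,0],[-0.03,0.06,0],[-0.03,0.06,0],[-0.03,0.06,0]],"rotation":[[0,0,0],[0,0,0],[0,0,0],[0,0,1],[0,0,3],[0,0,5],[0,0,8],[0,0,11],[0,0,14],[0,0,17]],"grip":[1,1,1,1,1,1,1,1,1,1]}'
python3 -c "
from h import *
rep()"
```

```text
time: 23.57
tool_pos: [0.5943, -0.0439, 0.0443]
tool_rot: [-0.002, 0.504, 0.864, -0.001]
contact_force: [-6.6, -0.1, 2.1]
gripper_width: 0.092
t 23.57 ring rel neck ax lat z mm [-0.27  0.51 -0.91] F ax lat z [-6.3   1.89  2.07] T [0.186 1.286 0.267] w 0.092
per mm in tool axes: AX [-0.203  0.979 -0.004] LAT [0.979 0.203 0.003] yaw 119.45 q6 -2.28
```

```bash

python3 -m pendant '{"linear":[[0,0.01,0],[0,0.02,0],[0,0.02,0],[0,0.02,0],[0,0.02,0],[0,0.02,0],[0,0.02,0],[0,0.02,0],[0,0.02,0],[0,0.02,0]],"rotation":[[0,0,2],[0,0,4],[0,0,6],[0,0,8],[0,0,10],[0,0,12],[0,0,14],[0,0,16],[0,0,18],[0,0,20]],"grip":[1,1,1,1,1,1,1,1,1,1]}'
python3 -c "
from h import *
rep()"
```

```text
time: 24.4
tool_pos: [0.594, -0.0433, 0.0437]
tool_rot: [-0.003, 0.646, 0.763, -0.001]
contact_force: [-6.4, 1.3, 0.9]
gripper_width: 0.091
t 24.4 ring rel neck ax lat z mm [-0.44  1.16 -1.59] F ax lat z [-5.66  3.23  0.9 ] T [0.364 1.325 0.241] w 0.091
per mm in tool axes: AX [ 0.143  0.99  -0.005] LAT [ 0.99  -0.143  0.004] yaw 99.5 q6 -1.94
```

```bash

python3 -m pendant '{"linear":[[-0.01,0.01,-0.01],[-0.02,0.02,-0.02],[-0.03,0.03,-0.03],[-0.04,0.04,-0.04],[-0.05,0.04,-0.05],[-0.06,0.04,-0.06],[-0.07,0.04,-0.07],[-0.08,0.04,-0.08],[-0.08,0.04,-0.08],[-0.08,0.04,-0.08]],"rotation":[[0,0,2],[0,0,4],[0,0,6],[0,0,8],[0,0,10],[0,0,12],[0,0,14],[0,0,16],[0,0,18],[0,0,20]],"grip":[1,1,1,1,1,1,1,1,1,1]}'
python3 -c "
from h import *
rep()"
```

```text
time: 25.23
tool_pos: [0.594, -0.0439, 0.0438]
tool_rot: [-0.003, 0.769, 0.639, -0.002]
contact_force: [-7.0, 1.6, -1.6]
gripper_width: 0.09
t 25.23 ring rel neck ax lat z mm [-0.56  0.59 -1.45] F ax lat z [-6.13  3.69 -1.63] T [0.31 1.27 0.22] w 0.09
per mm in tool axes: AX [ 0.473  0.881 -0.006] LAT [ 0.881 -0.473  0.004] yaw 79.51 q6 -1.59
```

```bash

python3 -m pendant '{"linear":[[0,0.01,0],[0,0.02,0],[0,0.03,0],[0,0.03,0],[0,0.03,0],[0,0.03,0],[0,0.03,0],[0,0.03,0],[0,0.03,0],[0,0.03,0]],"rotation":[[0,0,2],[0,0,4],[0,0,6],[0,0,8],[0,0,10],[0,0,12],[0,0,14],[0,0,16],[0,0,18],[0,0,20]],"grip":[1,1,1,1,1,1,1,1,1,1]}'
python3 -c "
from h import *
rep()"
```

```text
time: 26.07
tool_pos: [0.5939, -0.0427, 0.0436]
tool_rot: [-0.004, 0.868, 0.496, -0.002]
contact_force: [-8.2, 4.7, -1.0]
gripper_width: 0.095
t 26.07 ring rel neck ax lat z mm [-0.37  1.73 -1.66] F ax lat z [-6.38  6.94 -1.01] T [0.975 1.394 0.173] w 0.095
per mm in tool axes: AX [ 0.746  0.666 -0.006] LAT [ 0.666 -0.746  0.007] yaw 59.51 q6 -1.24
```

The nylon's lateral reaction has appeared (+7 N): the band has touched on the far side and is pulling the clamp across. I'll follow it to let the clamp centre itself.

```bash

python3 -m pendant '{"linear":[[0.02,-0.02,0],[0.04,-0.04,0],[0.06,-0.06,0],[0.08,-0.09,0],[0.1,-0.11,0],[0.12,-0.13,0],[0.13,-0.15,0],[0.13,-0.15,0],[0.13,-0.15,0],[0.13,-0.15,0]],"rotation":[[0,0,0],[0,0,0],[0,0,0],[0,0,0],[0,0,1],[0,0,2],[0,0,4],[0,0,6],[0,0,8],[0,0,10]],"grip":[1,1,1,1,1,1,1,1,1,1]}'
python3 -c "
from h import *
rep()"
```

```text
time: 26.9
tool_pos: [0.5935, -0.0417, 0.0437]
tool_rot: [-0.003, 0.908, 0.419, -0.003]
contact_force: [-6.6, 3.3, -0.3]
gripper_width: 0.095
t 26.9 ring rel neck ax lat z mm [-0.38  2.77 -1.51] F ax lat z [-5.31  5.12 -0.32] T [0.526 1.325 0.197] w 0.095
per mm in tool axes: AX [ 0.85   0.526 -0.006] LAT [ 0.526 -0.85   0.005] yaw 49.51 q6 -1.06
```

```bash

python3 -m pendant '{"linear":[[0.03,-0.02,0],[0.05,-0.05,0],[0.07,-0.08,0],[0.09,-0.1,0],[0.11,-0.13,0],[0.13,-0.15,0],[0.14,-0.16,0],[0.14,-0.16,0],[0.14,-0.16,0],[0.14,-0.16,0]],"rotation":[[0,0,1],[0,0,2],[0,0,3],[0,0,4],[0,0,5],[0,0,6],[0,0,7],[0,0,8],[0,0,9],[0,0,10]],"grip":[1,1,1,1,1,1,1,1,1,1]}'
python3 -c "
from h import *
rep()"
```

```text
time: 27.73
tool_pos: [0.5936, -0.0407, 0.0439]
tool_rot: [-0.001, 0.941, 0.338, -0.003]
contact_force: [-6.8, -0.4, -2.5]
gripper_width: 0.094
t 27.73 ring rel neck ax lat z mm [-0.01  3.79 -1.33] F ax lat z [-6.55  1.7  -2.52] T [-0.037  1.192  0.188] w 0.094
per mm in tool axes: AX [ 0.928  0.371 -0.005] LAT [ 0.371 -0.928  0.003] yaw 39.56 q6 -0.88
```

```bash

python3 -m pendant '{"linear":[[0.01,-0.01,0],[0.01,-0.02,0],[0.02,-0.03,0],[0.02,-0.04,0],[0.02,-0.05,0],[0.03,-0.06,0],[0.03,-0.07,0],[0.04,-0.07,0],[0.04,-0.07,0],[0.04,-0.07,0]],"rotation":[[0,0,1],[0,0,2],[0,0,3],[0,0,4],[0,0,5],[0,0,6],[0,0,7],[0,0,8],[0,0,9],[0,0,10]],"grip":[1,1,1,1,1,1,1,1,1,1]}'
python3 -c "
from h import *
rep()"
```

```text
time: 28.57
tool_pos: [0.5936, -0.04, 0.044]
tool_rot: [-0.001, 0.967, 0.255, -0.003]
contact_force: [-6.3, -0.7, -0.8]
gripper_width: 0.091
t 28.57 ring rel neck ax lat z mm [ 0.19  4.46 -1.28] F ax lat z [-6.2   1.25 -0.82] T [-0.195  1.068  0.225] w 0.091
per mm in tool axes: AX [ 0.979  0.205 -0.005] LAT [ 0.205 -0.979  0.002] yaw 29.56 q6 -0.71
```

The TCP drift fits a key axis about 2.8 mm off the TCP along the wing, so the real clamp offset is small. I'll keep following that eccentric path while turning.

```bash

python3 -m pendant '{"linear":[[0,0,0],[0.01,-0.01,0],[0.02,-0.01,0],[0.02,-0.01,0],[0.03,-0.02,0],[0.03,-0.02,0],[0.04,-0.02,0],[0.05,-0.03,0],[0.05,-0.03,0],[0.05,-0.03,0]],"rotation":[[0,0,1],[0,0,2],[0,0,3],[0,0,4],[0,0,5],[0,0,6],[0,0,7],[0,0,8],[0,0,9],[0,0,10]],"grip":[1,1,1,1,1,1,1,1,1,1]}'
python3 - <<'E'
from h import *
rep()
E
```

```text
time: 29.4
tool_pos: [0.5938, -0.0396, 0.044]
tool_rot: [-0.001, 0.985, 0.17, -0.003]
contact_force: [-5.8, -1.1, -2.7]
gripper_width: 0.094
t 29.4 ring rel neck ax lat z mm [ 0.58  4.74 -1.3 ] F ax lat z [-5.85  0.69 -2.67] T [-0.186  1.163  0.226] w 0.094
per mm in tool axes: AX [ 0.999  0.032 -0.005] LAT [ 0.032 -0.999  0.002] yaw 19.57 q6 -0.53
```

```bash

python3 -m pendant '{"linear":[[0.01,0,0],[0.02,0,0],[0.02,0,0],[0.03,0,0],[0.04,-0.01,0],[0.05,-0.01,0],[0.06,-0.01,0],[0.07,-0.02,0],[0.07,-0.02,0],[0.07,-0.02,0]],"rotation":[[0,0,1],[0,0,2],[0,0,3],[0,0,4],[0,0,5],[0,0,6],[0,0,7],[0,0,8],[0,0,9],[0,0,10]],"grip":[1,1,1,1,1,1,1,1,1,1]}'
python3 - <<'E'
from h import *
rep()
E
```

```text
time: 30.23
tool_pos: [0.5942, -0.0394, 0.044]
tool_rot: [-0.0, 0.997, 0.083, -0.003]
contact_force: [-6.7, -2.6, -1.0]
gripper_width: 0.09
t 30.23 ring rel neck ax lat z mm [ 0.96  4.82 -1.29] F ax lat z [-7.13 -0.43 -1.04] T [-0.345  1.313  0.307] w 0.09
per mm in tool axes: AX [ 0.99  -0.142 -0.006] LAT [-0.142 -0.99   0.002] yaw 9.58 q6 -0.36
```

The torque has risen by about 0.1 N m over the drag, so it's close to snug. One small slow step to confirm.

```bash

python3 -m pendant '{"linear":[[0,0,0],[0,0,0],[0,0,0],[0,0,0],[0.01,0,0],[0.01,0,0],[0.01,0,0],[0.01,0,0],[0.01,0,0],[0.01,0,0]],"rotation":[[0,0,0],[0,0,0.3],[0,0,0.6],[0,0,0.9],[0,0,1.2],[0,0,1.5],[0,0,1.8],[0,0,2.1],[0,0,2.4],[0,0,2.7]],"grip":[1,1,1,1,1,1,1,1,1,1]}'
python3 - <<'E'
from h import *
rep()
T=[]
for i in range(5): manip.grab_frame("scene"); s=manip.state(); T.append(np.r_[s["ft_torque"][2],s["contact_force"]])
print(np.round(T,3),np.mean(T,0))
E
```

```text
time: 31.07
tool_pos: [0.5943, -0.0393, 0.044]
tool_rot: [-0.0, 0.998, 0.06, -0.003]
contact_force: [-7.1, -3.2, -0.9]
gripper_width: 0.091
t 31.07 ring rel neck ax lat z mm [ 1.06  4.88 -1.29] F ax lat z [-7.74 -0.89 -0.95] T [-0.307  1.301  0.323] w 0.091
per mm in tool axes: AX [ 0.982 -0.188 -0.006] LAT [-0.188 -0.982  0.002] yaw 6.92 q6 -0.31
[[ 0.352 -6.891 -1.927 -1.055]
 [ 0.297 -6.227 -1.493 -1.506]
 [ 0.28  -6.481 -0.704 -1.388]
 [ 0.287 -7.423 -1.326 -0.926]
 [ 0.322 -7.607 -1.405 -0.917]] [ 0.30771808 -6.92570919 -1.37081929 -1.15842294]
```

Torque is steady at about 0.31–0.32 against a drag of about 0.21 N m, i.e. 0.10–0.12 above drag, which means snug. Stop turning, ease the press, open part way and withdraw upward.

```bash

python3 -m pendant '{"linear":[[-0.01,0,0],[-0.03,0,0],[-0.05,0.01,0],[-0.06,0.01,0],[-0.06,0.01,0],[-0.06,0.01,0],[-0.06,0.01,0],[-0.06,0.01,0],[-0.06,0.01,0],[-0.06,0.01,0]],"rotation":[[0,0,0],[0,0,0],[0,0,0],[0,0,0],[0,0,0],[0,0,0],[0,0,0],[0,0,0],[0,0,0],[0,0,0]],"grip":[1,1,1,1,1,0.9,0.85,0.8,0.75,0.7]}'
python3 -c "
from h import *
rep()"
python3 -m pendant '{"linear":[[0,0,0],[0,0,0],[0,0,-0.3],[0,0,-0.8],[0,0,-1.5],[0,0,-2.5],[0,0,-3.5],[0,0,-4.5],[0,0,-5.5],[0,0,-6.5]],"rotation":[[0,0,0],[0,0,0],[0,0,0],[0,0,0],[0,0,0],[0,0,0],[0,0,0],[0,0,0],[0,0,0],[0,0,0]],"grip":[0.7,0.7,0.7,0.7,0.7,0.7,0.7,0.7,0.7,0.7]}'
python3 -m pendant '{"linear":[[0,0,-2],[0,0,-5],[-2,0,-8],[-5,0,-10],[-8,0,-12],[-11,0,-13],[-13,0,-13],[-15,0,-13],[-15,0,-13],[-15,0,-13]],"rotation":[[0,0,0],[0,0,0],[0,0,0],[0,0,0],[0,0,0],[0,0,0],[0,0,0],[0,0,0],[0,0,0],[0,0,0]],"grip":[0.7,0.7,0.7,0.7,0.7,0.7,0.7,0.7,0.7,0.7]}'
python3 - <<'E'
from h import *
rep()
s=avg("scene",3);t=avg("top",3)
cv2.imwrite("pics/end.png",np.hstack([crop(s,335,212,30,6),crop(t,316,198,30,6)])[:,:,::-1])
E
```

```text
time: 32.15
tool_pos: [0.5975, -0.0396, 0.0467]
tool_rot: [0.0, 0.998, 0.06, 0.001]
contact_force: [-0.3, 0.6, -0.1]
gripper_width: 0.297
t 32.15 ring rel neck ax lat z mm [4.11 3.61 1.48] F ax lat z [-0.05  0.68 -0.14] T [0.011 0.05  0.008] w 0.297
per mm in tool axes: AX [ 0.982 -0.189  0.003] LAT [-0.189 -0.982 -0.001] yaw 6.86 q6 -0.31
time: 32.98
tool_pos: [0.5966, -0.0396, 0.1124]
tool_rot: [0.0, 0.998, 0.06, 0.001]
contact_force: [0.8, 0.0, 0.4]
gripper_width: 0.296
time: 33.82
tool_pos: [0.4472, -0.0576, 0.2418]
tool_rot: [0.0, 0.998, 0.06, 0.001]
contact_force: [-0.3, -0.1, -0.3]
gripper_width: 0.302
t 33.82 ring rel neck ax lat z mm [-144.6    32.24  196.5 ] F ax lat z [-0.33  0.   -0.33] T [-0.037 -0.046 -0.004] w 0.302
per mm in tool axes: AX [ 0.982 -0.189  0.002] LAT [-0.189 -0.982 -0.001] yaw 6.84 q6 -0.41
```

View pics/end.png

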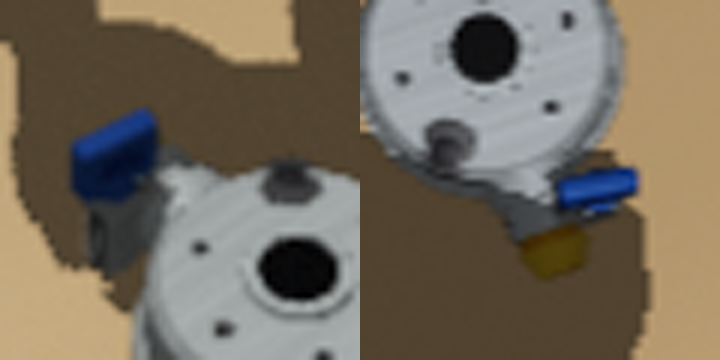

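The clamp is on the neck with its key upright, but in the top view the edge between the yellow barb and the band looks flatter than square. That was my twelfth and last picture, so I'll move the arm's shadow away and measure by numbers.

```bash

python3 -m pendant '{"linear":[[0,2,0],[0,5,0],[0,8,0],[0,11,0],[0,14,0],[0,17,0],[0,20,0],[0,22,0],[0,23,0],[0,23,0]],"rotation":[[0,0,0],[0,0,0],[0,0,0],[0,0,0],[0,0,0],[0,0,0],[0,0,0],[0,0,0],[0,0,0],[0,0,0]],"grip":[0.7,0.7,0.7,0.7,0.7,0.7,0.7,0.7,0.7,0.7]}'
python3 - <<'E'
from h import *
t=avg("top",6);s=avg("scene",6);np.savez("f6.npz",t=t,s=s)
P={}
for n,f,(x0,y0,x1,y1) in(("scene",s,(310,185,350,225)),("top",t,(295,190,345,220))):
    S=8;c=cv2.resize(f[y0:y1,x0:x1],None,fx=S,fy=S,interpolation=cv2.INTER_CUBIC);h=cv2.cvtColor(c,cv2.COLOR_RGB2HSV)
    for k,m in(("b",cv2.inRange(h,(105,110,30),(130,255,255))),("y",cv2.inRange(h,(10,175,60),(35,255,255)))):
        cs=cv2.findContours(m,cv2.RETR_EXTERNAL,cv2.CHAIN_APPROX_NONE)[0]
        if not cs: continue
        q=max(cs,key=cv2.contourArea);M=cv2.moments(q)
        if M["m00"]<50: continue
        g=(np.array([M["m10"],M["m01"]])/M["m00"]+.5)/S-.5+[x0,y0]; P[n,k]=g;r=cv2.minAreaRect(q);print(n,k,g.round(2),"box",((cv2.boxPoints(r)+.5)/S-.5+[x0,y0]).round(1).tolist(),M["m00"]/64)
        if (n,k)==("top","y"):
            pts=(q[:,0,:]+.5)/S-.5+[x0,y0]; 
            up=[];lo=[]
            for u in np.arange(pts[:,0].min()+1.5,pts[:,0].max()-1.4,1.0):
                sel=pts[abs(pts[:,0]-u)<.3]; up.append((u,sel[:,1].min()));lo.append((u,sel[:,1].max()))
            print("upper edge",np.round(up,1).tolist()); print("lower",np.round(lo,1).tolist())
if("scene","b")in P: print("key tri",tri(P["scene","b"],P["top","b"]))
print("key top@.0745",plane("top",*P["top","b"],.0735),"scene",plane("scene",*P["scene","b"],.0735))
print("neck px",proj("top",NECK),"tip",proj("top",NECK-.0215*AX))
g=cv2.cvtColor(t,cv2.COLOR_RGB2GRAY); print(g[192:216,304:332])
E
```

```text
time: 34.95
tool_pos: [0.4751, -0.2873, 0.2401]
tool_rot: [-0.0, 0.998, 0.059, -0.001]
contact_force: [0.1, -0.3, -0.2]
gripper_width: 0.302
scene b [323.67 208.17] box [[314.3, 206.9], [328.9, 199.8], [334.1, 210.5], [319.5, 217.6]] 141.7890625
top b [324.86 199.07] box [[317.9, 196.5], [331.4, 195.3], [332.1, 202.4], [318.6, 203.7]] 71.4921875
top y [317.96 209.42] box [[311.7, 207.9], [322.2, 204.4], [324.5, 211.2], [314.0, 214.7]] 66.1953125
upper edge [[313.7, 207.2], [314.7, 206.9], [315.7, 206.7], [316.7, 206.3], [317.7, 205.9], [318.7, 205.7], [319.7, 205.2], [320.7, 205.1], [321.7, 205.3]]
lower [[313.7, 212.1], [314.7, 213.1], [315.7, 213.8], [316.7, 213.8], [317.7, 213.4], [318.7, 213.1], [319.7, 212.8], [320.7, 212.4], [321.7, 212.1]]
key tri (array([ 0.59389001, -0.04153452,  0.07032591]), np.float64(0.0008295791337995529))
key top@.0745 [ 0.593446   -0.04190434  0.0735    ] scene [ 0.59645067 -0.04221595  0.0735    ]
neck px [315.65057075 203.43194482] tip [318.91991831 212.88739729]
[[100 138 172 170 168 167 166 166 165 166 167 167 168 162 142 126 127 105
   87 118 120
[... 2021 characters left out ...]
151 150 150 150 151 150 151 123  67  71 101 121 129 134 138 138 133 126
  112 113 138 152 153 152 153 152 153 153]
 [151 150 151 151 151 151 151 151 123  87 102 114 125 133 138 139 132 122
  106 111 138 153 152 153 152 153 153 153]
 [151 151 150 151 151 151 151 151 151 130 101 109 120 130 133 136 119  89
   95 128 152 152 153 153 153 153 153 153]
 [151 151 152 151 151 151 152 152 152 152 131 104 115 117 106 118 124 128
  152 153 153 153 153 153 153 153 153 153]
 [151 151 151 151 152 152 151 151 152 152 152 133 113 114 128 152 153 152
  153 153 154 153 153 153 153 153 153 153]
 [151 151 151 151 152 151 152 152 152 152 152 152 152 152 152 153 153 153
  153 153 153 153 153 153 154 153 153 153]]
```

Measured after withdrawing:
- **Home:** key axis at (0.594, −0.0415) against (0.5947, −0.0438) for a perfectly centred clamp. That is about 0 mm along the stub and 2.4 mm sideways, toward the side the band draws.
- **Square:** the band's rear edge has slope −0.31 px/px against −0.346 for square, about 2° off.
- **Clear:** the robot touches nothing.

Handing in.

```bash
python3 -c "
from h import *
a=np.load('f.npz')['t'].astype(int);b=np.load('f6.npz')['t'].astype(int)
for n,(x,y) in dict(race=(248,254),bumper=(358,261),plug=(404,241),gate=(384,170)).items(): print(n,abs(a-b)[y-14:y+14,x-14:x+14].mean().round(1))
print(manip.job_done())"
```

```text
race 15.0
bumper 59.1
plug 44.3
gate 17.5
the job is handed in; nothing more can be done
None
```

The clamp is on the stub, home against the shoulder and snug, and the job is handed in at about 35.5 s. No verdict came back, so the result rests on my own checks.

**What I did:**
- **Grasp:** My first grasp closed above the key without touching it. In the pictures the fingertips stood about 30 mm higher than the stated distance. I went lower and gripped the key on the second try.
- **Insertion:** I slid the ring over the barb in small steps, with about 1 N of contact at each reading. The shoulder contact came where expected.
- **Tightening:** I pressed with about 6–8 N and turned the key about 130° clockwise. The torque rose from about 0.21 to about 0.32 N m, some 0.10–0.12 above the drag, so I estimate 33–40 N in the band. I then let go and withdrew.

**Last checks:**
- **Position:** About 0 mm off along the stub and 2.4 mm to the side (limit 7 mm).
- **Squareness:** About 2° from square, measured from the band's rear edge. By eye, in shadow, the last picture had looked more twisted than that.
- **Key:** It looks upright in both views, but I did not measure its tilt.
- **Robot:** Force is about zero, and it touches nothing.

**Not confirmed:**
- **Band force:** It is inferred only from the torque, with roughly ±10 N uncertainty.
- **Bystanders:** My final image comparison showed large differences around the bumper (59) and spare plug (44), and smaller ones around the race (15) and gate (17.5). I put this down to the arm and its shadow being over that side by then, but did not verify it. The arm did not work near the bystanders or the gate, and I felt no contact with any of them.

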